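# Clear the chute and offer up the tablet counter's cover

### The job

Get the tablet counting machine ready for its cover to be screwed on: first pull the clearing rod out of the chute and stand it in the steel cup. Then pick up the cover plate by its grip and hold it level about a finger's width (15 mm) above the machine's four screw posts without touching them, chute opening over the chute, so that seen from straight above every threaded hole lies wholly within its screw hole in the plate. Finish while still holding the plate there, and leave the mortar, the jar and the carton where they are.

Things in the scene. Friction and masses are not known exactly. Their poses are not given: they have to be found in the camera images.
- counter: Tablet counting machine fixed to the bench, cover off: white box 210 (x) by 150 (y) by 75 mm high, black panel on its -x face. Origin at the centre of its underside, z up. On top: four aluminium screw posts (20 mm across, 12 mm tall), the chute with a dark collar at x = -60, y = 0, and a turntable at x = +25, 84 mm above the bench. Stands left or right, turned up to 20 degrees.
- chute (a point): Centre of the mouth of the chute, at the top of its 6 mm high collar (32 mm outside), 81 mm above the bench. The chute is an upright round hole 22 mm wide, its floor 15 mm above the bench.
- rod_grip (a point): Middle of the grip of the clearing rod, on its axis, 130 mm above its lower end and 30 mm below its top; z points along the rod to the grip end. The rod: rigid plastic, 160 mm long, about 50 g, white shaft 14 mm thick, grey grip 20 mm thick on its upper 60 mm. At the start it stands upright and loose in the chute.
- rod_foot (a point): Centre of the lower end face of the clearing rod, on its axis, 130 mm from rod_grip.
- cup: Open round steel cup standing loose on the bench, 100 mm high, 68 mm across the rim outside (a little narrower at the foot), wall 4 mm, floor about 5 mm thick, 0.5 kg. Origin at the centre of its underside, z up.
- cover_grip (a point): Centre of the cover plate's grip: an upright grey rib in the middle of the plate, 64 mm long (plate's x), 14 mm thick (y), its top 46 mm above the plate's underside, firmly fixed to it. This point is on the rib, 32 mm above the plate's underside. Axes are the plate's, z up.
- mortar: White ceramic mortar bowl, 100 mm across, 55 mm high; a bystander. Origin at the centre of its underside.
- jar: Blue jar with a pale cap, 64 mm across, 85 mm high; a bystander. Origin at the centre of its underside.
- carton: White carton, 50 by 110 by 35 mm; a bystander. Origin at the centre of its underside.
- post0 (a point): Centre of the threaded hole at the top of the screw post (dark hole 6 mm across) at x = +80, y = +50 mm of the machine, 87 mm above the bench.
- hole0 (a point): Centre of the cover's screw hole at x = +80, y = +50 mm of the plate, at its underside; belongs over post0.
- post1 (a point): Centre of the threaded hole at the top of the screw post (dark hole 6 mm across) at x = +80, y = -50 mm of the machine, 87 mm above the bench.
- hole1 (a point): Centre of the cover's screw hole at x = +80, y = -50 mm of the plate, at its underside; belongs over post1.
- post2 (a point): Centre of the threaded hole at the top of the screw post (dark hole 6 mm across) at x = -80, y = -50 mm of the machine, 87 mm above the bench.
- hole2 (a point): Centre of the cover's screw hole at x = -80, y = -50 mm of the plate, at its underside; belongs over post2.
- post3 (a point): Centre of the threaded hole at the top of the screw post (dark hole 6 mm across) at x = -80, y = +50 mm of the machine, 87 mm above the bench.
- hole3 (a point): Centre of the cover's screw hole at x = -80, y = +50 mm of the plate, at its underside; belongs over post3.
- rod: The whole clearing rod; origin at the centre of its lower end, z towards the grip.
- cover: The cover: a flat aluminium plate 190 (x) by 130 (y) by 4 mm, about 0.3 kg, lying flat on the bench on the other side from the machine, turned up to 30 degrees. A 16 mm screw hole in each corner (x = +-80, y = +-50 mm) and a 36 mm chute opening at x = -60, y = 0, which belongs over the chute. Origin at the centre of its underside, z up.
Things that resemble listed ones, but are neither listed nor needed, are in the scene too. What is meant by the rod is not green, and is the larger of those in its own colour.

How it is judged:
On the way, in this order (a step that is already met when the one before it is completed fails the run):
1. the clearing rod is pulled clear of the chute, held by the gripper (z of rod_foot in the frame of counter above 0.085 m and contact force between rod and the fingers above 0.5 N), for 0.1 s.
2. the rod stands in the cup, let go (horizontal distance between rod_foot and cup below 0.025 m and z of rod_foot in the frame of cup below 0.03 m and angle between cup's own z axis and vertical below 0.15 rad and contact force between rod and the fingers below 0.05 N), for 0.2 s.
3. the cover is lifted off the bench by the gripper (z of cover_grip in the frame of counter above 0.08 m and contact force between cover and the fingers above 0.5 N), for 0.2 s.
At the end, for the whole second after the job is handed in: Rod let go in the upright cup, foot within 30 mm of its bottom. Cover held still by the gripper alone, level within 5 degrees, every screw hole within 5 mm sideways of its threaded hole, underside 4 to 35 mm above the posts, touching neither machine, rod nor cup (all of step 2 and horizontal distance between hole0 and post0 below 0.005 m and z of hole0 in the frame of counter between 0.091 and 0.122 m and horizontal distance between hole1 and post1 below 0.005 m and z of hole1 in the frame of counter between 0.091 and 0.122 m and horizontal distance between hole2 and post2 below 0.005 m and z of hole2 in the frame of counter between 0.091 and 0.122 m and horizontal distance between hole3 and post3 below 0.005 m and z of hole3 in the frame of counter between 0.091 and 0.122 m and angle between cover's own z axis and vertical below 0.09 rad and contact force between cover and the fingers above 1 N and linear speed of cover below 0.02 m/s and contact force between cover and counter below 0.05 N and contact force between cover and rod below 0.05 N and contact force between cover and cup below 0.05 N); the arm keeps its last pose, push and grip.
It fails at once if the mortar, the jar or the carton is moved by more than 30 mm (distance of any of mortar, jar, carton from where it was at the start of the episode above 0.03 m).
It also fails if it takes over 61 s, if anything falls off the work surface, if the arm or the gripper's body presses on something with over 40 N, if the wrist force passes 120 N, or if a joint passes its speed limit or range.

### The arm

A 7-joint arm with a two-finger parallel gripper is mounted at the origin on the work surface. World frame = base frame: x ahead of the robot, y to its left, z up, the work surface at z = 0. Lengths are in m, angles in rad, forces in N, time in s.
With the tool pointing down it reaches from about 0.425 to 0.925 m from the base axis. Payload 6.8 kg.
Tool frame: the origin (TCP) lies midway between the tips of the shut fingers; the grasp point (between the pads) lies 19 mm behind it; z points along the fingers, x is the direction in which the jaws open and shut, and the axes are right-handed (so a half turn about z gives the same grasp; the last joint's range is limited). The gripper opens to 85 mm and grips with 20 to 120 N. Pads are 22 mm wide; open, the fingers measure 114 mm over their backs; the gripper's body (76 mm by 85 mm) begins 54 mm behind the grasp point. The pads swing forward as they close: fully open they stand 13 mm farther back than shut.
Start: joints at [-1.421, 0.477, 0.022, 1.555, -0.011, 1.109, -0.083], TCP at [0.172, 0.653, 0.231] pointing down, gripper open.
Joint ranges: [-2.96, 2.96], [-0.34, 2.1], [-1.41, 1.46], [0.24, 2.44], [-1.37, 4.51], [0.17, 1.92], [-2.96, 2.96]. Speed limits (rad/s): [2.39, 2.39, 3.14, 3.14, 3.14, 3.14, 3.14].

### API

Orientations are given as a rotation vector (axis times angle).
In Python, from bench import r gives the robot as it stands. The module is installed in compiled form; this text tells all that it offers.
- The arm moves only by the shell command python3 -m pendant 'ROWS' [OPENING] [FORCE]. ROWS is text: rows parted by semicolons, each of 4 numbers parted by spaces: the shift along the tool's x, y, z in cm, then the turn about the tool's z in degrees. A call has 1 to 8 rows; each row shifts and turns the pose as measured when the row begins, along the tool's axes as they then stand; what a row does not reach is not made up. A row lasts 1/12 s, in which the tool goes at most 41.7 mm and 7.16 degrees, less where a joint would pass 70% of its speed; a pose out of reach is approached as far as the arm can. A call with a gripper value outside its range is refused whole. OPENING is the closure in counts, from 0 (fully open) to 255 (shut), set as the call begins (- or left out, the last holds). The fingers move at their own pace and stop on an object; FORCE is the grip in N (left out, the last holds). Time passes only in rows, so rows that do not move let the fingers close. It gives the time, the measured TCP pose, the force and the opening at its end, in the units of the state.
- r.get_obs(): the state, without advancing time (a new reading comes with each control period).
- r.grab_frame(name): name is "scene" or "top"; returns a dict with "color" (420x560x3 uint8, red, green, blue), "fx", "fy", "cx", "cy" (pixels), "dist_coeffs" ([k1, k2, p1, p2, k3] as OpenCV has them; the pictures are not rectified), "R" (3x3) and "t" (3): a world point X has camera coordinates R X + t. Camera axes: x right, y down, z forward; pixel columns grow to the right and rows downward; lengths in m; the calibration is good to about 2 mm. A picture is of the moment at which its call begins. There is no depth.
- r.hand_in(): hands the job in, once; it reports no verdict.
The state is a dict: "clock": time; "joints": joint angles; "qvel": joint speeds; "tau": joint torques, N m; "tcp_pos": TCP position; "orientation": TCP orientation; "contact_force": force on the tool from outside, world axes, zero at the start; "moment": the same for the moment, N m; "grip_width": finger opening in m.
Only numpy, scipy, OpenCV 4.12 (cv2) and the standard library are available. Lean on these libraries where they do the work, as an engineer would, in place of code of your own. Each camera call takes 0.05 s, during which the arm holds its last target.

## Working session

There is one attempt and no reset: what is moved stays moved. The work goes in short steps, Python scripts to look and compute and a shell command to move; the robot and the scene stay as the last step left them, time stands still between calls to the robot, and variables do not carry over. Pictures are saved under pics/ and viewed, and the job is handed in when it is done.

```bash
ls; mkdir -p pics; python3 - <<'E'
from bench import r
import cv2,numpy as np
o=r.get_obs();print(o)
for n in("scene","top"):
    f=r.grab_frame(n);cv2.imwrite(f"pics/{n}0.png",cv2.cvtColor(f["color"],cv2.COLOR_RGB2BGR))
    print(n,{k:np.round(v,4).tolist() for k,v in f.items() if k!="color"})
E
```

```text
pics
{'clock': 0.0, 'joints': array([-1.42107851,  0.47786384,  0.02236192,  1.55645928, -0.01148416,
        1.10931193, -0.08310916]), 'qvel': array([-0.0028522 , -0.00076137,  0.00212335,  0.00124359, -0.00053156,
       -0.00103716,  0.00118637]), 'tau': array([-2.19275580e-05, -5.96458304e+01,  1.60813920e+00, -2.81202650e+01,
        1.24056620e-02,  9.42119979e-03,  3.47666258e-06]), 'tcp_pos': array([0.17198501, 0.65209791, 0.23028012]), 'orientation': array([ 2.48755261e+00,  1.91664573e+00, -2.20914777e-03]), 'contact_force': array([ 1.04450248, -0.63786484,  0.38204083]), 'moment': array([ 0.05538318, -0.04098666,  0.00539598]), 'grip_width': 0.08539826177965447}
scene {'fx': 421.7456, 'fy': 421.7456, 'cx': 283.5849, 'cy': 218.8549, 'dist_coeffs': [0.0394, 0.0, 0.0, 0.0, 0.0], 'R': [[-0.6118, 0.7908, -0.02], [0.5709, 0.4239, -0.7031], [-0.5475, -0.4416, -0.7108]], 't': [0.3369, -0.2222, 1.3094]}
top {'fx': 481.9039, 'fy': 481.9039, 'cx': 277.7925, 'cy': 210.6166, 'dist_coeffs': [-0.0788, 0.0, 0.0, 0.0, 0.0], 'R': [[-0.025, -0.9997, -0.0017], [-0.9967, 0.0251, -0.0774], [0.0774, -0.0003, -0.997]], 't': [0.0214, 0.5775, 1.0617]}
```

View pics/scene0.png

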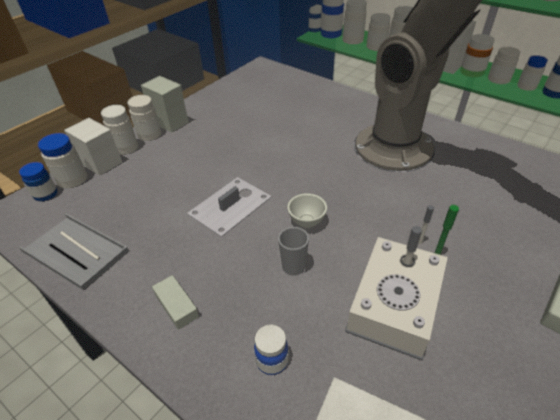

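View pics/top0.png

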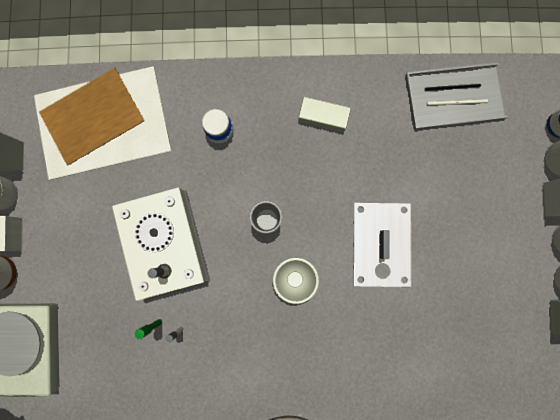

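```bash
cat > h.py <<'E'
import cv2,numpy as np
from bench import r
def grab(n):
    f=r.grab_frame(n); f["bgr"]=cv2.cvtColor(f["color"],cv2.COLOR_RGB2BGR)
    f["K"]=np.array([[f["fx"],0,f["cx"]],[0,f["fy"],f["cy"]],[0,0,1]]);f["R"]=np.array(f["R"]);f["t"]=np.array(f["t"]);f["d"]=np.array(f["dist_coeffs"]);return f
def ray(f,uv):
    p=cv2.undistortPoints(np.array(uv,float).reshape(-1,1,2),f["K"],f["d"]).reshape(-1,2)
    D=np.c_[p,np.ones(len(p))]@f["R"]; return -f["R"].T@f["t"],D
def onz(f,uv,z):
    C,D=ray(f,uv); return C+D*((z-C[2])/D[:,2])[:,None]
def proj(f,X):
    return cv2.projectPoints(np.array(X,float).reshape(-1,3),cv2.Rodrigues(f["R"])[0],f["t"],f["K"],f["d"])[0].reshape(-1,2)
def tri(f,u,g,v):
    C1,D1=ray(f,u);C2,D2=ray(g,v);out=[]
    for a,b in zip(D1,D2):
        a=a/np.linalg.norm(a);b=b/np.linalg.norm(b)
        s=np.linalg.lstsq(np.c_[a,-b],C2-C1,rcond=None)[0]
        P,Q=C1+s[0]*a,C2+s[1]*b; out.append(np.r_[(P+Q)/2,np.linalg.norm(P-Q)])
    return np.array(out)
def crop(f,name,x,y,w,h,s):
    cv2.imwrite(f"pics/{name}.png",cv2.resize(f["bgr"][y:y+h,x:x+w],None,fx=s,fy=s,interpolation=cv2.INTER_CUBIC))
E
python3 - <<'E'
from h import *
f=grab("top");g=grab("scene")
cv2.imwrite("pics/t.png",f["bgr"])
crop(f,"c1",105,180,110,170,4);a=cv2.imread("pics/c1.png")[:600];cv2.imwrite("pics/c1.png",a)
crop(g,"c2",340,195,130,155,3.8)
crop(f,"c3",340,190,90,110,5)
crop(g,"c4",180,165,160,120,5)
E
```

```text
(no output)
```

View pics/c1.png

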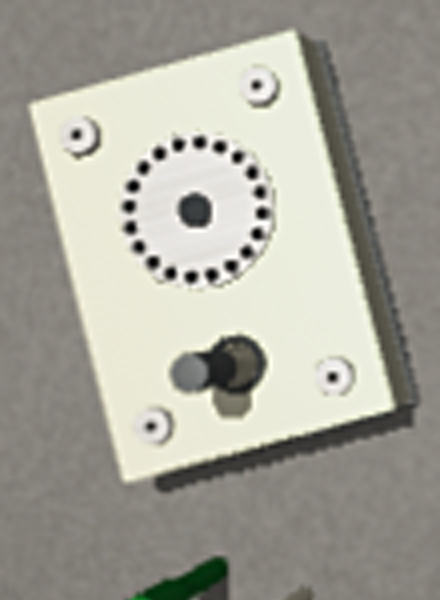

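View pics/c2.png

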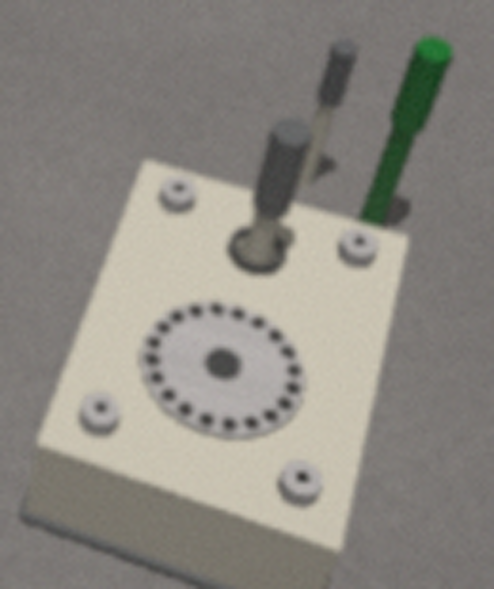

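View pics/c3.png

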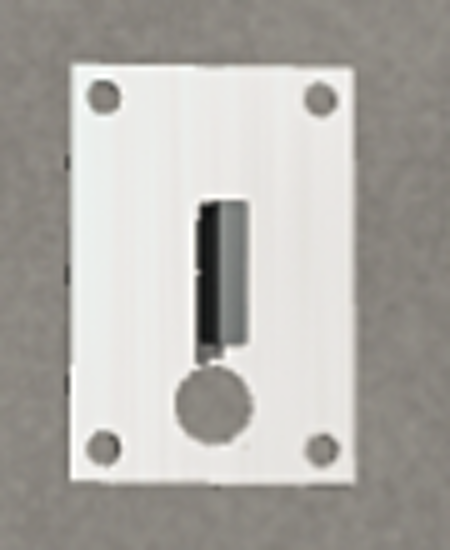

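View pics/c4.png

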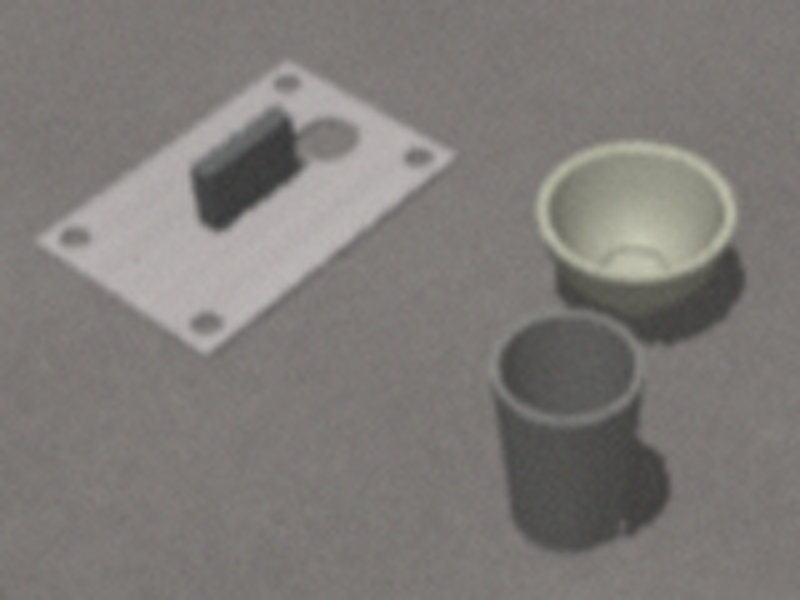

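The candidates for the rod are the grey-gripped rod standing in the chute (scene 415,238; top 155,272), a smaller grey one behind the machine (scene 429,213) and a green one (scene 450,215). The one meant is the larger grey one in the chute: it isn't green, and the enlarged crop confirms the choice. The cover's chute opening faces the robot, at top (383,271).

```bash
cat > meas.py <<'E'
from h import *
def holes_dark(f,seeds,thr,rad=6):
    G=cv2.resize(f["bgr"].min(2),None,fx=8,fy=8,interpolation=cv2.INTER_CUBIC);out=[]
    for u,v in seeds:
        best=None
        m=np.zeros_like(G);cv2.circle(m,(int(u*8),int(v*8)),rad*8,255,-1)
        b=((G<thr)&(m>0)).astype(np.uint8)
        n,l,s,c=cv2.connectedComponentsWithStats(b)
        if n<2: out.append([np.nan]*2);continue
        k=1+np.argmin([np.hypot(*(c[i]-[u*8,v*8])) if s[i,4]>20 else 1e9 for i in range(1,n)])
        out.append([(c[k][0]-3.5)/8,(c[k][1]-3.5)/8])
    return np.array(out)
def fit(model,W):
    # planar rigid fit, returns yaw, origin, residual
    a=model-model.mean(0);b=W-W.mean(0)
    y=np.arctan2((a[:,0]*b[:,1]-a[:,1]*b[:,0]).sum(),(a*b).sum())
    R=np.array([[np.cos(y),-np.sin(y)],[np.sin(y),np.cos(y)]]);o=W.mean(0)-R@model.mean(0)
    return y,o,np.linalg.norm(model@R.T+o-W,axis=1)
M=np.array([[.08,.05],[.08,-.05],[-.08,-.05],[-.08,.05]])
E
python3 - <<'E'
from meas import *
f=grab("top");g=grab("scene")
# post order 0..3: +x+y (up-left), +x-y(up-right), -x-y(low-right), -x+y(low-left)
T=np.array([[77,134],[257,85],[332,377],[151,427]])/4+[105,180]
S=np.array([[302,478],[99,408],[178,188],[359,240]])/3.8+[340,195]
hs=[]
for im,s in((f,T),(g,S)):
    for thr in(90,110,130):
        h=holes_dark(im,s,thr,2.2 if im is f else 1.8) if 0 else holes_dark(im,s,thr,2)
        W=onz(im,h,.087)[:,:2];y,o,e=fit(M,W);print(thr,np.round(h,1).tolist(),"yaw",round(np.degrees(y),2),o.round(4),(e*1e3).round(1))
    hs.append(h)
print("tri",tri(f,hs[0],g,hs[1]).round(4))
# cover
H=np.array([[103,97],[320,100],[321,449],[103,448]])/5+[340,190]
H2=np.array([[75,237],[207,323],[418,157],[288,83]])/5+[180,165]
for im,s,thr in((f,H,190),(g,H2,145)):
    h=holes_dark(im,s,thr,4)
    for z in(.004,):
        W=onz(im,h,z)[:,:2];y,o,e=fit(M,W);print("cover",h.round(1).tolist(),round(np.degrees(y),2),o.round(4),(e*1e3).round(1))
# rod top (centre) z~.175
t=np.array([[193,371]])/4+[105,180];s=np.array([[291,132]])/3.8+[340,195]
print("rodtop",t,s,tri(f,t,g,s).round(4))
print("chute top", onz(f,np.array([[239,364]])/4+[105,180],.081), onz(g,np.array([[258,250]])/3.8+[340,195],.081))
# cup rim
print("cup scene",onz(g,np.array([[568,366]])/5+[180,165],.1))
crop(f,"c5",235,190,90,120,5)
E
```

```text
90 [[123.6, 213.2], [168.6, 200.8], [187.6, 273.8], [142.2, 286.1]] yaw 14.05 [0.51   0.2678] [0.2 0.1 0.2 0.2]
110 [[123.6, 213.2], [168.6, 200.8], [187.7, 273.8], [142.2, 286.1]] yaw 14.04 [0.51   0.2678] [0.2 0.1 0.2 0.2]
130 [[123.6, 213.2], [168.6, 200.8], [187.7, 273.8], [142.2, 286.1]] yaw 14.04 [0.51   0.2677] [0.2 0.1 0.2 0.2]
90 [[419.1, 320.1], [366.1, 301.8], [nan, nan], [nan, nan]] yaw nan [nan nan] [nan nan nan nan]
110 [[419.1, 320.1], [366.1, 301.8], [386.6, 243.9], [434.2, 258.0]] yaw 13.99 [0.5082 0.2689] [0.3 0.1 0.3 0.1]
130 [[419.1, 320.1], [366.1, 301.7], [386.6, 243.9], [434.2, 258.0]] yaw 13.97 [0.5082 0.2689] [0.3 0.1 0.2 0. ]
tri [[0.5752 0.3364 0.088  0.0018]
 [0.5991 0.2392 0.0881 0.0017]
 [0.4439 0.2004 0.0879 0.0019]
 [0.42   0.2974 0.0878 0.0021]]
cover [[360.3, 208.9], [403.7, 209.5], [404.0, 279.6], [360.4, 279.2]] -2.15 [ 0.4965 -0.2295] [0.2 0.  0.2 0.1]
cover [[194.5, 212.0], [220.8, 229.2], [263.2, 196.0], [237.0, 181.2]] -2.23 [ 0.4933 -0.229 ] [ 99.8  99.9 100.  100.1]
rodtop [[153.25 272.75]] [[416.57894737 229.73684211]] [[0.4507 0.2529 0.1719 0.0049]]
chute top [[0.45101497 0.2497347  0.081     ]] [[0.45273487 0.25690789 0.081     ]]
cup scene [[0.55895798 0.03639799 0.1       ]]
```

View pics/c5.png

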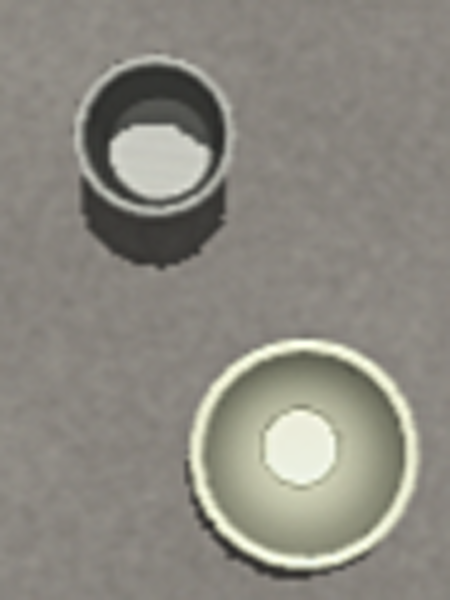

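```bash
python3 - <<'E'
from meas import *
f=grab("top");g=grab("scene")
a=np.array([[155,135]])/5+[235,190];b=np.array([[568,366]])/5+[180,165]
print("cup top",onz(f,a,.1),tri(f,a,g,b).round(4))
M2=M[[1,0,3,2]]
h=holes_dark(g,np.array([[75,237],[207,323],[418,157],[288,83]])/5+[180,165],145,4)
y,o,e=fit(M2,onz(g,h,.004)[:,:2]);print("cover",np.degrees(y),o,e)
# grip rib top in top view: crop (233,272)/5+[340,190]; z=.046
print("rib top",onz(f,np.array([[233,272]])/5+[340,190],.046))
crop(f,"c6",125,310,70,40,8);crop(g,"c7",400,195,70,70,8)
print(r.get_obs()["clock"])
E
```

```text
cup top [[0.5591258  0.03190843 0.1       ]] [[0.5582 0.0335 0.0975 0.0037]]
cover -2.224562062009753 [ 0.49326593 -0.22901131] [0.00029602 0.00039761 0.00051546 0.0001483 ]
rib top [[ 0.49560764 -0.2301942   0.046     ]]
0.4
```

View pics/c6.png

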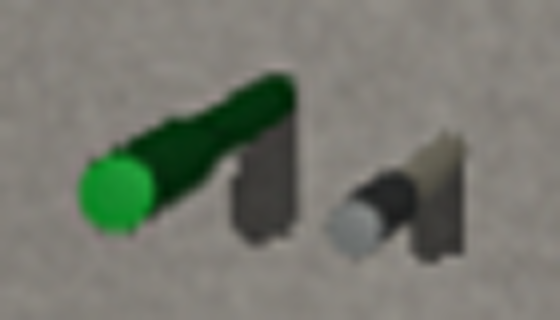

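View pics/c7.png

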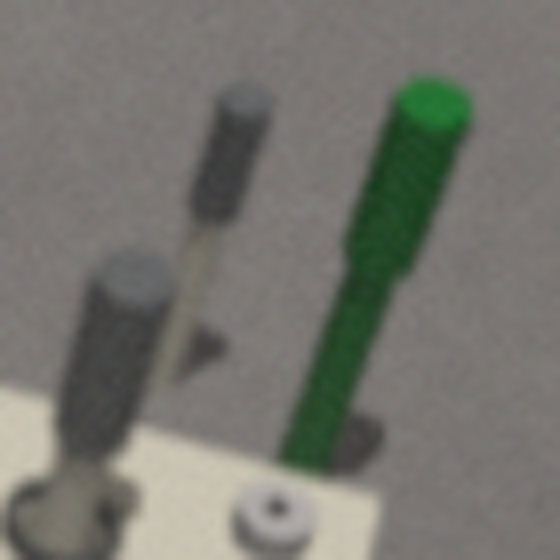

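```bash
python3 - <<'E'
from meas import *
f=grab("top");g=grab("scene")
for n,a,b in(("green",[118,193],[432,105]),("small",[353,228],[245,105]),("rod",None,[133,280])):
    A=np.array([a])/8+[125,310] if a else np.array([[193,371]])/4+[105,180]; B=np.array([b])/8+[400,195]
    print(n,tri(f,A,g,B).round(4), onz(f,A,.175).round(4),onz(g,B,.175).round(4))
E
```

```text
green [[0.3312 0.2845 0.1563 0.0032]] [[0.3352 0.2776 0.175 ]] [[0.3516 0.2894 0.175 ]]
small [[0.3147 0.2357 0.1157 0.0027]] [[0.3261 0.2208 0.175 ]] [[0.3793 0.2519 0.175 ]]
rod [[0.4507 0.2531 0.1712 0.005 ]] [[0.4521 0.2498 0.175 ]] [[0.4527 0.256  0.175 ]]
```

```bash
cat > to.py <<'E'
import sys,numpy as np
from bench import r
from scipy.spatial.transform import Rotation as Ro
o=r.get_obs();T=Ro.from_rotvec(o["orientation"]);p=np.array(o["tcp_pos"])
t=np.array([float(v) for v in sys.argv[1:4]])
R=T.as_matrix()
yaw=np.degrees(np.arctan2(R[1,0],R[0,0]))
print("tcp",p.round(4),"jaw",round(yaw,2),"tilt",round(np.degrees(np.arccos(-R[2,2])),2),"shift cm",(R.T@(t-p)*100).round(2),"grip",round(o["grip_width"],4),"F",np.round(o["contact_force"],1),"t",o["clock"])
if len(sys.argv)>4:
    d=(float(sys.argv[4])-yaw+90)%180-90; print("turn about tool z",round(-d,2))
E
python3 -m pendant '0 0 -3.5 0; 0 0 -3.5 0; 0 0 -3 0; -2.6 3.1 0 0; -2.6 3.1 0 0; -2.6 3.1 0 0; -2.6 3.1 0 0; -2.6 3.1 0 0' 0; python3 to.py .451 .253 .128
```

```text
clock: 1.17
tcp_pos: [0.2835, 0.4904, 0.3344]
orientation: [-2.467, -1.938, 0.002]
contact_force: [0.7, 1.2, 0.1]
grip_width: 0.0854
tcp [0.2835 0.4904 0.3344] jaw 76.32 tilt 0.26 shift cm [-19.14  21.97  20.51] grip 0.0854 F [0.7 1.2 0.1] t 1.1667
```

```bash
python3 -m pendant '-2.7 3.1 0 0; -2.7 3.1 0 0; -2.7 3.1 0 0; -2.7 3.1 0 0; -2.7 3.1 0 0; -2.7 3.1 0 0;-2.7 3.1 0 0; 0 0 0 0' 0; python3 to.py .451 .253 .128 76
```

```text
clock: 1.83
tcp_pos: [0.4548, 0.2419, 0.336]
orientation: [-2.478, -1.925, -0.009]
contact_force: [0.1, -0.3, 0.7]
grip_width: 0.0851
tcp [0.4548 0.2419 0.336 ] jaw 75.67 tilt 0.38 shift cm [ 0.85 -0.66 20.8 ] grip 0.0851 F [ 0.1 -0.3  0.7] t 1.8333
turn about tool z -0.33
```

```bash
python3 -m pendant '0.8 -0.7 3 0; 0 0 3 0; 0 0 3 0; 0 0 2 0; 0 0 0 0'; python3 to.py .451 .253 .128 76
python3 - <<'E'
from meas import *
g=grab("scene");crop(g,"d1",340,150,130,130,4.5);f=grab("top");crop(f,"d2",90,170,130,150,4)
E
```

```text
clock: 2.25
tcp_pos: [0.4549, 0.2496, 0.2262]
orientation: [-2.489, -1.911, -0.025]
contact_force: [-0.4, 0.8, -0.0]
grip_width: 0.0857
tcp [0.4549 0.2496 0.2262] jaw 75.03 tilt 0.94 shift cm [ 0.08 -0.53  9.82] grip 0.0857 F [-0.4  0.8 -0. ] t 2.25
turn about tool z -0.97
```

View pics/d1.png

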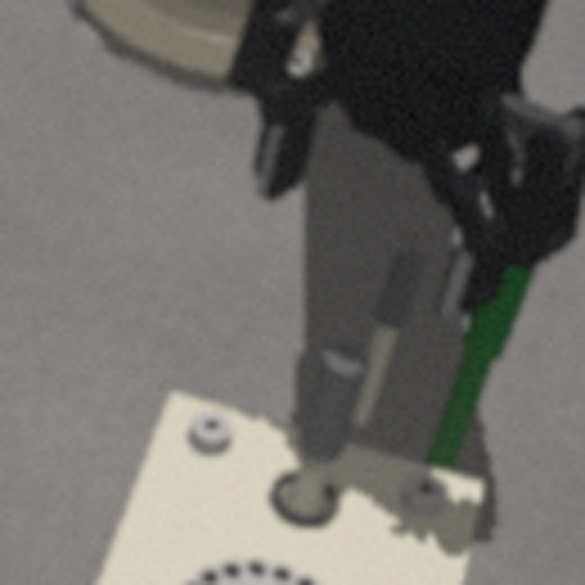

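The rod top (scene ~416,229) is in line between the open fingers, so I'll descend.

```bash
python3 -m pendant '0.1 -0.4 2 0; 0 0 2 0; 0 0 2 0; 0 0 2 0;0 0 1.5 0;0 0 0 0'; python3 to.py .451 .253 .128 76
```

```text
clock: 2.85
tcp_pos: [0.4628, 0.2621, 0.1447]
orientation: [-2.486, -1.911, -0.07]
contact_force: [-0.4, -0.8, 0.3]
grip_width: 0.0854
tcp [0.4628 0.2621 0.1447] jaw 75.14 tilt 2.58 shift cm [-1.25 -0.95  1.61] grip 0.0854 F [-0.4 -0.8  0.3] t 2.85
turn about tool z -0.86
```

```bash
python3 - <<'E'
from bench import r
import numpy as np
from scipy.spatial.transform import Rotation as Ro
o=r.get_obs();print(np.round(o["joints"],3),Ro.from_rotvec(o["orientation"]).as_matrix()[:,2].round(4))
E
python3 -m pendant '0 0 0 0;0 0 0 0;0 0 0 0'; python3 to.py .451 .253 .128 76
```

```text
[-0.839  0.332  0.255  2.026 -0.132  0.753  0.806] [ 0.0323  0.0312 -0.999 ]
clock: 3.1
tcp_pos: [0.4655, 0.2643, 0.1495]
orientation: [-2.485, -1.912, -0.08]
contact_force: [0.4, 0.2, 0.2]
grip_width: 0.0853
tcp [0.4655 0.2643 0.1495] jaw 75.17 tilt 2.95 shift cm [-1.56 -1.17  2.06] grip 0.0853 F [0.4 0.2 0.2] t 3.1
turn about tool z -0.83
```

```bash
for i in 1 2 3; do python3 -m pendant '0 0 0 0;0 0 0 0' >/dev/null; python3 - <<'E'
from bench import r
import numpy as np
from scipy.spatial.transform import Rotation as Ro
o=r.get_obs();print(o["clock"],np.round(o["tcp_pos"],4),np.round(o["joints"],4),np.round(o["qvel"],3),np.round(o["tau"],1),Ro.from_rotvec(o["orientation"]).as_matrix()[:,2].round(4))
E
done
```

```text
3.2667 [0.4669 0.2653 0.1522] [-0.8406  0.324   0.2565  2.0168 -0.1303  0.7594  0.8044] [-0.001 -0.017  0.004 -0.013  0.001  0.006 -0.003] [ -0.  -43.    3.1 -22.9  -0.   -0.2   0. ] [ 0.0408  0.0384 -0.9984]
3.4333 [0.4674 0.2657 0.1535] [-0.8407  0.3221  0.2567  2.0158 -0.13    0.76    0.8042] [ 0.    -0.01   0.001 -0.005 -0.001  0.003 -0.003] [ -0.  -43.1   3.1 -23.1  -0.   -0.2  -0. ] [ 0.0424  0.0399 -0.9983]
3.6 [0.4676 0.2657 0.1539] [-0.8407  0.3215  0.2567  2.0156 -0.13    0.7603  0.8041] [-0.001 -0.004  0.001  0.001  0.001  0.003  0.001] [ -0.  -43.1   3.1 -23.1  -0.   -0.2  -0. ] [ 0.0428  0.0402 -0.9983]
```

```bash
cat > st.py <<'E'
from bench import r
import numpy as np
from scipy.spatial.transform import Rotation as Ro
o=r.get_obs();R=Ro.from_rotvec(o["orientation"]).as_matrix();j=np.array(o["joints"])
print(round(o["clock"],2),"p",np.round(o["tcp_pos"],4),"j",np.round(j,3),"z",R[:,2].round(4),"tilt x,y tool deg",np.degrees([R[2,0],R[2,1]]).round(2),"jaw",np.degrees(np.arctan2(R[1,0],R[0,0])).round(2),"F",np.round(o["contact_force"],1),"g",round(o["grip_width"],4))
E
python3 -m pendant '0 0 -1 0;0 0 -1 0;0 0 -1 0;0 0 -1 0;0 0 -1 0;0 0 -1 0'>/dev/null; python3 st.py;python3 -m pendant '0 0 0 0'>/dev/null; python3 st.py;python3 -m pendant '0 0 0 0; 0 0 0 0; 0 0 0 0;0 0 0 0'>/dev/null; python3 st.py
```

```text
4.1 p [0.4639 0.2623 0.2184] j [-0.863  0.23   0.275  1.963 -0.09   0.904  0.769] z [ 0.0405  0.0381 -0.9985] tilt x,y tool deg [2.71 1.68] jaw 75.15 F [ 0.5 -0.1 -0.6] g 0.0855
4.18 p [0.4651 0.2629 0.2213] j [-0.863  0.226  0.276  1.96  -0.09   0.906  0.769] z [ 0.0439  0.0409 -0.9982] tilt x,y tool deg [2.91 1.83] jaw 75.14 F [ 0.7  0.6 -0.2] g 0.0852
4.52 p [0.465  0.2631 0.2219] j [-0.863  0.225  0.276  1.96  -0.09   0.906  0.769] z [ 0.0446  0.0419 -0.9981] tilt x,y tool deg [2.97 1.85] jaw 75.16 F [ 0.6 -0.1  0.3] g 0.0851
```

```bash
python3 -m pendant '0 0 1 0;0 0 1 0;0 0 1 0'>/dev/null; python3 st.py;python3 -m pendant '0 0 0 0;0 0 0 0; 0 0 0 0'>/dev/null; python3 st.py;python3 -m pendant '-1 0 0 0;-1 0 0 0;-1 0 0 0; 0 0 0 0; 0 0 0 0;0 0 0 0'>/dev/null; python3 st.py;python3 -m pendant '1 0 0 0;1 0 0 0; 1 0 0 0; 0 0 0 0; 0 0 0 0;0 0 0 0'>/dev/null; python3 st.py
```

```text
4.77 p [0.467  0.2648 0.1903] j [-0.854  0.268  0.269  1.989 -0.108  0.835  0.785] z [ 0.046  0.043 -0.998] tilt x,y tool deg [3.06 1.92] jaw 75.17 F [-0.3  0.3 -0.2] g 0.0856
5.02 p [0.4648 0.2633 0.1853] j [-0.853  0.274  0.268  1.993 -0.109  0.832  0.786] z [ 0.0396  0.0374 -0.9985] tilt x,y tool deg [2.66 1.64] jaw 75.16 F [0.1 0.7 1.6] g 0.0854
5.52 p [0.4566 0.23   0.1846] j [-0.823  0.237  0.279  2.045 -0.104  0.816  0.826] z [ 0.0407  0.0381 -0.9984] tilt x,y tool deg [2.71 1.69] jaw 75.05 F [ 0.1 -0.9 -0.8] g 0.0855
6.02 p [0.4658 0.2654 0.1869] j [-0.854  0.273  0.267  1.99  -0.109  0.832  0.785] z [ 0.0425  0.0405 -0.9983] tilt x,y tool deg [2.87 1.76] jaw 75.24 F [ 0.1  0.1 -0.4] g 0.0854
```

```bash
python3 -m pendant '0 0 -3 0;0 0 -3 0;0 0 -3 0;0 0 0 0'>/dev/null; python3 st.py;python3 -m pendant '0 0 0 0;0 0 0 0;0 0 0 0;0 0 0 0'>/dev/null; python3 st.py
```

```text
6.35 p [0.4602 0.2605 0.2773] j [-0.879  0.161  0.284  1.899 -0.061  1.038  0.743] z [ 0.0368  0.0348 -0.9987] tilt x,y tool deg [2.46 1.53] jaw 75.25 F [ 0.7 -0.1  0.1] g 0.0853
6.68 p [0.4599 0.2599 0.2769] j [-0.879  0.161  0.284  1.901 -0.062  1.037  0.743] z [ 0.037   0.0351 -0.9987] tilt x,y tool deg [2.49 1.53] jaw 75.23 F [-0.5 -0.3 -0.1] g 0.0855
```

```bash
python3 -m pendant '0 0 1 0;0 0 1 0;0 0 1 0;0 0 1 0;0 0 1 0;0 0 1 0;0 0 1 0;0 0 1 0'>/dev/null; python3 st.py;python3 -m pendant '0 0 0 0;0 0 0 0;0 0 0 0'>/dev/null; python3 st.py;python3 -m pendant '0 0 -3.5 0;0 0 -3.5 0;0 0 -3 0;0 0 0 0;0 0 0 0; 0 0 0 0'>/dev/null; python3 st.py
```

```text
7.35 p [0.4612 0.2615 0.1855] j [-0.857  0.272  0.27   1.995 -0.106  0.842  0.783] z [ 0.0323  0.0308 -0.999 ] tilt x,y tool deg [2.18 1.34] jaw 75.22 F [ 0.2  0.7 -0.6] g 0.0852
7.6 p [0.4599 0.2606 0.1821] j [-0.857  0.277  0.27   1.998 -0.107  0.84   0.784] z [ 0.0285  0.0274 -0.9992] tilt x,y tool deg [1.94 1.17] jaw 75.2 F [-0.1  0.1  0.6] g 0.0857
8.1 p [0.4579 0.2581 0.2889] j [-0.884  0.149  0.289  1.885 -0.056  1.071  0.738] z [ 0.0315  0.0298 -0.9991] tilt x,y tool deg [2.11 1.31] jaw 75.19 F [ 0.7 -0.2 -0.6] g 0.0855
```

```bash
python3 -m pendant '-0.3 -0.5 1 0;-0.1 0 1 0;0 0 1 0;0 0 1 0;0 0 1 0;0 0 1 0;0 0 1 0;0 0 1 0'>/dev/null; python3 st.py;python3 to.py .451 .253 .128
```

```text
8.77 p [0.4493 0.2545 0.1938] j [-0.868  0.246  0.276  2.007 -0.094  0.869  0.77 ] z [ 0.022   0.0218 -0.9995] tilt x,y tool deg [1.53 0.9 ] jaw 75.17 F [-0.1 -0.6  0.3] g 0.0853
tcp [0.4493 0.2545 0.1938] jaw 75.17 tilt 1.78 shift cm [-0.27  0.1   6.58] grip 0.0853 F [-0.1 -0.6  0.3] t 8.7667
```

```bash
python3 -m pendant '-0.2 0.1 1 0;0 0 1 0;0 0 1 0;0 0 1 0;0 0 1 0;0 0 0.6 0;0 0 0 0'>/dev/null; python3 st.py;python3 to.py .451 .253 .128
```

```text
9.35 p [0.4416 0.2464 0.1191] j [-0.842  0.352  0.256  2.076 -0.135  0.724  0.811] z [ 0.0032  0.0049 -1.    ] tilt x,y tool deg [0.32 0.11] jaw 75.15 F [-0.1 -0.4 -0.3] g 0.0854
tcp [0.4416 0.2464 0.1191] jaw 75.15 tilt 0.33 shift cm [ 0.89  0.74 -0.88] grip 0.0854 F [-0.1 -0.4 -0.3] t 9.35
```

```bash
python3 -m pendant '0.3 0.25 -0.2 0;0.3 0.25 -0.2 0;0.3 0.2 -0.2 0;0 0 0 0;0 0 0 0'>/dev/null; python3 st.py;python3 to.py .451 .253 .128
```

```text
9.77 p [0.4515 0.2537 0.1252] j [-0.843  0.36   0.258  2.043 -0.135  0.749  0.809] z [ 0.0024  0.0038 -1.    ] tilt x,y tool deg [0.24 0.08] jaw 75.13 F [-0.4 -1.   0.2] g 0.0858
tcp [0.4515 0.2537 0.1252] jaw 75.13 tilt 0.25 shift cm [-0.07 -0.03 -0.28] grip 0.0858 F [-0.4 -1.   0.2] t 9.7667
```

Now close on the grip.

```bash
python3 -m pendant '0 0 0 0;0 0 0 0;0 0 0 0;0 0 0 0;0 0 0 0;0 0 0 0' 255 40;python3 st.py;python3 -m pendant '0 0 0 0;0 0 0 0' ; python3 st.py
python3 - <<'E'
from meas import *
g=grab("scene");crop(g,"e1",340,150,130,130,4.5)
E
```

```text
clock: 10.27
tcp_pos: [0.4522, 0.2541, 0.1267]
orientation: [-2.489, -1.914, -0.011]
contact_force: [-0.0, -1.0, -0.1]
grip_width: 0.019
10.27 p [0.4522 0.2541 0.1267] j [-0.843  0.358  0.258  2.042 -0.134  0.75   0.809] z [ 0.0046  0.0056 -1.    ] tilt x,y tool deg [0.38 0.17] jaw 75.14 F [-0.  -1.  -0.1] g 0.019
clock: 10.43
tcp_pos: [0.4521, 0.2539, 0.1268]
orientation: [-2.489, -1.914, -0.011]
contact_force: [0.3, -0.8, 1.0]
grip_width: 0.0191
10.43 p [0.4521 0.2539 0.1268] j [-0.843  0.358  0.258  2.043 -0.134  0.75   0.809] z [ 0.0045  0.0056 -1.    ] tilt x,y tool deg [0.37 0.17] jaw 75.13 F [ 0.3 -0.8  1. ] g 0.0191
```

View pics/e1.png

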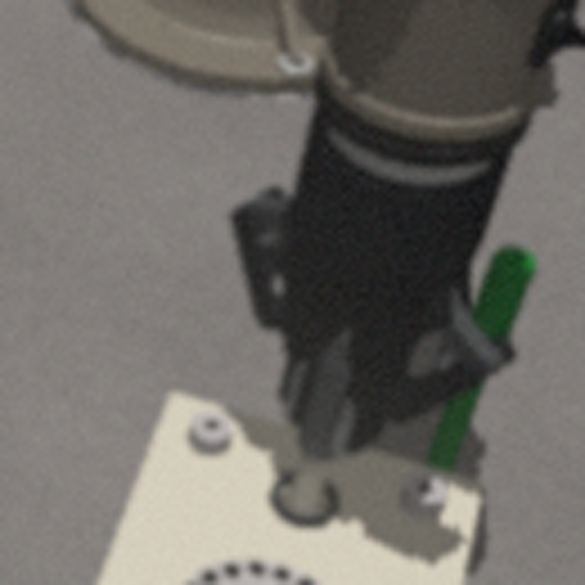

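The grip holds at 19 mm. Lifting out.

```bash
python3 -m pendant '0 0 -1 0;0 0 -1.5 0;0 0 -1.5 0;0 0 -1.5 0;0 0 -2 0;0 0 -2 0;0 0 -2 0;0 0 -1 0';python3 st.py; python3 -m pendant '0 0 -0.5 0;0 0 0 0;0 0 0 0;0 0 0 0'>/dev/null; python3 st.py;python3 to.py .559 .034 .28
python3 - <<'E'
from meas import *
g=grab("scene");cv2.imwrite("pics/e2.png",g["bgr"])
E
```

```text
clock: 11.15
tcp_pos: [0.4493, 0.2514, 0.2579]
orientation: [-2.49, -1.914, 0.001]
contact_force: [0.7, 0.2, -0.7]
grip_width: 0.0191
11.15 p [0.4493 0.2514 0.2579] j [-0.884  0.185  0.292  1.918 -0.062  1.047  0.744] z [-1.1e-03  6.0e-04 -1.0e+00] tilt x,y tool deg [ 0.02 -0.07] jaw 75.08 F [ 0.7  0.2 -0.7] g 0.0191
11.48 p [0.45   0.2517 0.2666] j [-0.885  0.174  0.292  1.909 -0.059  1.061  0.741] z [ 0.0028  0.0042 -1.    ] tilt x,y tool deg [0.27 0.09] jaw 75.07 F [ 0.4  0.2 -1.1] g 0.0192
tcp [0.45   0.2517 0.2666] jaw 75.07 tilt 0.29 shift cm [-18.22  16.14  -1.4 ] grip 0.0192 F [ 0.4  0.2 -1.1] t 11.4833
```

View pics/e2.png

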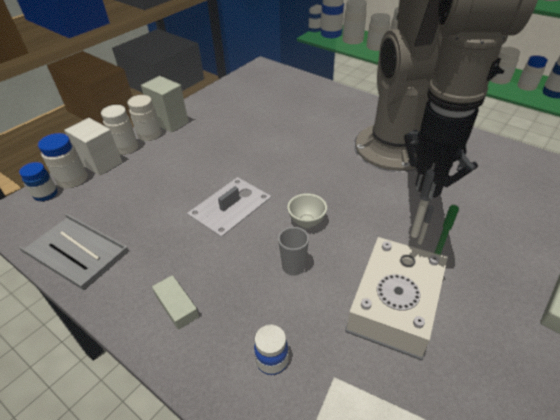

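```bash
python3 -m pendant '-1.5 1.3 0 0;-2.2 2 0 0;-2.2 2 0 0;-2.2 2 0 0;-2.2 2 0 0;-2.2 2 0 0;-2.2 2 0 0;-1.5 1.2 0 0'>/dev/null;python3 st.py; python3 -m pendant '0 0 0 0;0 0 0 0;0 0 0 0'>/dev/null; python3 st.py;python3 to.py .559 .034 .26
```

```text
12.2 p [0.5468 0.056  0.2576] j [-0.568  0.261  0.429  1.842 -0.123  1.075  1.233] z [-0.0109 -0.0011 -0.9999] tilt x,y tool deg [-0.21 -0.59] jaw 75.92 F [ 0.2 -0.5  0.3] g 0.0188
12.45 p [0.5469 0.0497 0.2549] j [-0.561  0.266  0.432  1.844 -0.122  1.074  1.234] z [-0.0149 -0.0052 -0.9999] tilt x,y tool deg [-0.5  -0.75] jaw 75.38 F [-0.6 -0.1 -1.1] g 0.019
tcp [0.5469 0.0497 0.2549] jaw 75.38 tilt 0.91 shift cm [-1.21  1.56 -0.52] grip 0.019 F [-0.6 -0.1 -1.1] t 12.45
```

```bash
python3 -m pendant '-0.4 0.5 -0.1 0;-0.4 0.5 -0.1 0;-0.3 0.4 0 0;0 0 0 0;0 0 0 0;0 0 0 0'>/dev/null; python3 st.py;python3 to.py .559 .034 .26
python3 - <<'E'
from meas import *
g=grab("scene");crop(g,"e3",230,110,140,170,3.5);g=grab("top");crop(g,"e4",200,130,160,140,4)
E
```

```text
12.95 p [0.5575 0.039  0.2559] j [-0.536  0.284  0.437  1.82  -0.132  1.085  1.272] z [-0.0172 -0.0042 -0.9998] tilt x,y tool deg [-0.47 -0.9 ] jaw 75.82 F [-0.4 -0.8 -0.5] g 0.019
tcp [0.5575 0.039  0.2559] jaw 75.82 tilt 1.01 shift cm [-0.45  0.26 -0.41] grip 0.019 F [-0.4 -0.8 -0.5] t 12.95
```

View pics/e3.png

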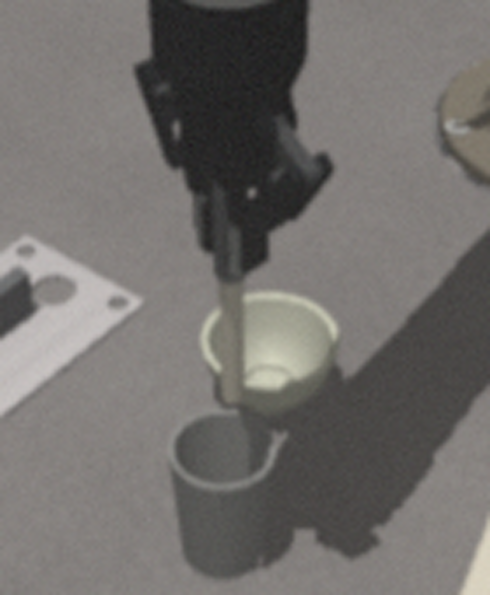

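View pics/e4.png

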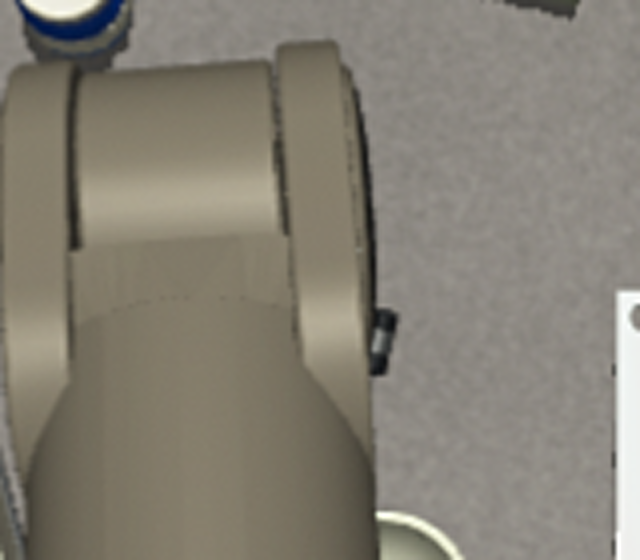

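```bash
python3 - <<'E'
from meas import *
g=grab("scene");print(proj(g,[[.5556,.0385,.1442],[.559,.034,.1]]), onz(g,[[296.3,224.3]],.1442))
E
python3 -m pendant '-0.3 0.2 1 0;-0.3 0.3 1 0;0 0 1 0;0 0 0 0'>/dev/null; python3 st.py;python3 to.py .561 .034 .118
```

```text
[[295.2931896  223.57766182]
 [292.70482503 237.72161758]] [[0.5560323  0.04144932 0.1442    ]]
13.43 p [0.5602 0.0316 0.223 ] j [-0.513  0.323  0.431  1.851 -0.154  1.018  1.306] z [-0.0168 -0.0036 -0.9999] tilt x,y tool deg [-0.44 -0.88] jaw 75.87 F [-0.2  0.1 -2.1] g 0.0189
tcp [0.5602 0.0316 0.223 ] jaw 75.87 tilt 0.99 shift cm [ 0.33  0.18 10.5 ] grip 0.0189 F [-0.2  0.1 -2.1] t 13.4333
```

```bash
python3 -m pendant '0.2 0.1 0 0;0 0 1 0;0 0 1 0;0 0 1 0;0 0 0 0;0 0 0 0'>/dev/null; python3 st.py;python3 to.py .561 .034 .118
python3 - <<'E'
from meas import *
g=grab("scene");crop(g,"e5",250,170,90,110,5)
E
```

```text
13.93 p [0.5603 0.0332 0.1879] j [-0.502  0.366  0.419  1.883 -0.177  0.949  1.322] z [-0.0199 -0.0045 -0.9998] tilt x,y tool deg [-0.53 -1.04] jaw 75.86 F [-0.1  0.1 -0.6] g 0.0192
tcp [0.5603 0.0332 0.1879] jaw 75.86 tilt 1.17 shift cm [0.16 0.17 6.98] grip 0.0192 F [-0.1  0.1 -0.6] t 13.9333
```

View pics/e5.png

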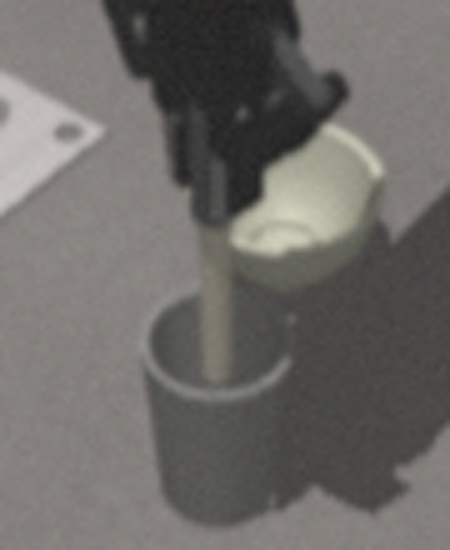

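The rod foot is inside the cup rim and roughly centred (scene ~293,241). I'll keep going down.

```bash
python3 -m pendant '0.1 0.1 1 0;0 0 1 0;0 0 1 0;0 0 1 0;0 0 0.8 0;0 0 0.5 0;0 0 0 0'>/dev/null; python3 st.py;python3 to.py .561 .034 .118
```

```text
14.57 p [0.5606 0.034  0.1294] j [-0.476  0.444  0.391  1.929 -0.221  0.831  1.358] z [-0.0194 -0.0042 -0.9998] tilt x,y tool deg [-0.51 -1.02] jaw 75.88 F [-0.4  0.4 -0.5] g 0.0191
tcp [0.5606 0.034  0.1294] jaw 75.88 tilt 1.14 shift cm [0.02 0.06 1.14] grip 0.0191 F [-0.4  0.4 -0.5] t 14.5667
```

```bash
python3 -m pendant '0 0 0.4 0;0 0 0.4 0;0 0 0 0;0 0 0 0'>/dev/null; python3 st.py
```

```text
14.9 p [0.5607 0.0338 0.1205] j [-0.472  0.456  0.386  1.935 -0.228  0.813  1.363] z [-0.0193 -0.0044 -0.9998] tilt x,y tool deg [-0.52 -1.01] jaw 75.86 F [ 0.6 -0.2 -0.1] g 0.0188
```

Foot is at about z = 0.009, just above the cup floor. Releasing.

```bash
python3 -m pendant '0 0 0 0;0 0 0 0;0 0 0 0;0 0 0 0;0 0 0 0;0 0 0 0' 0; python3 st.py; python3 -m pendant '0 0 -1 0;0 0 -1 0;0 0 -2 0;0 0 -2 0;0 0 -2 0;0 0 -3 0;0 0 -2 0;0 0 0 0'>/dev/null; python3 st.py
python3 - <<'E'
from meas import *
g=grab("scene");crop(g,"e6",250,150,90,120,5)
E
```

```text
clock: 15.4
tcp_pos: [0.5621, 0.034, 0.1223]
orientation: [-2.472, -1.927, 0.023]
contact_force: [0.4, 0.3, 1.4]
grip_width: 0.0854
15.4 p [0.5621 0.034  0.1223] j [-0.472  0.454  0.387  1.933 -0.227  0.814  1.363] z [-0.0157 -0.0035 -0.9999] tilt x,y tool deg [-0.42 -0.82] jaw 75.87 F [0.4 0.3 1.4] g 0.0854
16.07 p [0.5638 0.0335 0.2638] j [-0.529  0.287  0.445  1.798 -0.134  1.103  1.284] z [-0.0154 -0.0039 -0.9999] tilt x,y tool deg [-0.43 -0.8 ] jaw 75.77 F [ 1.2 -0.8 -0.2] g 0.0856
```

View pics/e6.png

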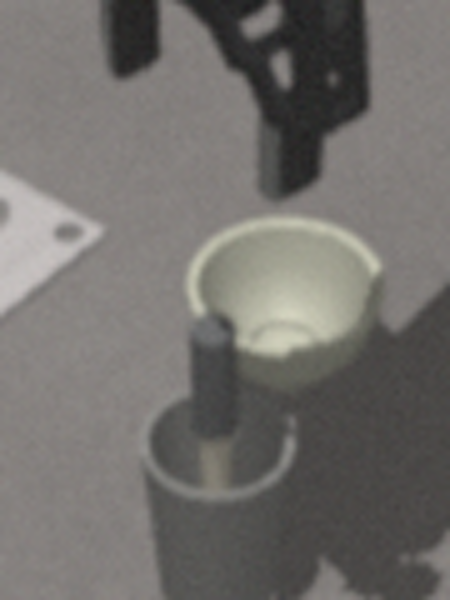

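```bash
python3 to.py .495 -.229 .264 87.8; python3 -m pendant '-1.5 -0.5 0 -2;-3 -1 0 -2;-3 -1 0 -2;-3 -1 0 -2;-3 -1 0 -2;-3 -1.2 0 -2;-3 -1.2 0 0;-2 -1 0 0'>/dev/null;python3 st.py; python3 -m pendant '0 0 0 0;0 0 0 0;0 0 0 0'>/dev/null; python3 st.py;python3 to.py .495 -.229 .015 87.8
```

```text
tcp [0.5634 0.0335 0.2625] jaw 75.77 tilt 0.97 shift cm [-27.13  -0.18   0.06] grip 0.0851 F [-1.1  0.   1. ] t 16.1167
turn about tool z -12.03
16.78 p [ 0.4544 -0.1709  0.2612] j [-0.252  0.143  0.537  1.976 -0.075  1.064  1.876] z [-0.0209 -0.0016 -0.9998] tilt x,y tool deg [-0.11 -1.2 ] jaw 89.22 F [ 0.2 -0.6  0.2] g 0.0856
17.03 p [ 0.4494 -0.1762  0.2599] j [-0.245  0.142  0.542  1.981 -0.074  1.063  1.877] z [-0.0244 -0.0014 -0.9997] tilt x,y tool deg [-0.11 -1.39] jaw 88.59 F [ 0.5  0.9 -0.3] g 0.0852
tcp [ 0.4494 -0.1762  0.2599] jaw 88.59 tilt 1.4 shift cm [-5.12  5.28 24.38] grip 0.0852 F [ 0.5  0.9 -0.3] t 17.0333
turn about tool z 0.79
```

```bash
python3 -m pendant '-1.2 1.2 0.5 0.4;-1.2 1.2 0.5 0.4;-1.2 1.2 1 0;-1 1 1 0;0 0 1 0;0 0 1 0;0 0 1 0;0 0 1 0'>/dev/null;python3 st.py; python3 to.py .495 -.229 .015 87.8
```

```text
17.7 p [ 0.4986 -0.2141  0.1837] j [-0.135  0.356  0.529  1.933 -0.213  0.933  2.047] z [-0.024   0.0023 -0.9997] tilt x,y tool deg [ 0.1  -1.38] jaw 88.72 F [ 0.7 -0.5  1. ] g 0.0853
tcp [ 0.4986 -0.2141  0.1837] jaw 88.72 tilt 1.38 shift cm [-1.53  0.08 16.87] grip 0.0853 F [ 0.7 -0.5  1. ] t 17.7
turn about tool z 0.92
```

```bash
python3 -m pendant '-0.4 0 1 0.5;-0.4 0 1 0.5;-0.4 0 1 0;0 0 1 0;0 0 1 0;0 0 1 0;0 0 1 0;0 0 0 0'>/dev/null;python3 st.py; python3 to.py .495 -.229 .015 87.8
```

```text
18.37 p [ 0.4937 -0.2244  0.104 ] j [-0.066  0.473  0.481  1.989 -0.297  0.777  2.121] z [-0.0279  0.0047 -0.9996] tilt x,y tool deg [ 0.2  -1.61] jaw 87.7 F [ 0.3 -0.2 -0.8] g 0.0857
tcp [ 0.4937 -0.2244  0.104 ] jaw 87.7 tilt 1.62 shift cm [-0.49  0.4   8.89] grip 0.0857 F [ 0.3 -0.2 -0.8] t 18.3667
turn about tool z -0.1
```

```bash
python3 -m pendant '-0.3 0.2 1 0;-0.2 0.2 1 0;0 0 1 0;0 0 1 0;0 0 0.8 0;0 0 0 0;0 0 0 0'>/dev/null;python3 st.py; python3 to.py .495 -.229 .015 87.8
python3 - <<'E'
from meas import *
g=grab("scene");crop(g,"g1",170,110,130,120,5)
E
```

```text
18.95 p [ 0.4969 -0.23    0.0502] j [-0.014  0.563  0.431  2.001 -0.354  0.679  2.174] z [-0.0278  0.0046 -0.9996] tilt x,y tool deg [ 0.2 -1.6] jaw 87.71 F [-0.7 -0.3  0.6] g 0.0853
tcp [ 0.4969 -0.23    0.0502] jaw 87.71 tilt 1.62 shift cm [ 0.08 -0.09  3.52] grip 0.0853 F [-0.7 -0.3  0.6] t 18.95
turn about tool z -0.09
```

View pics/g1.png

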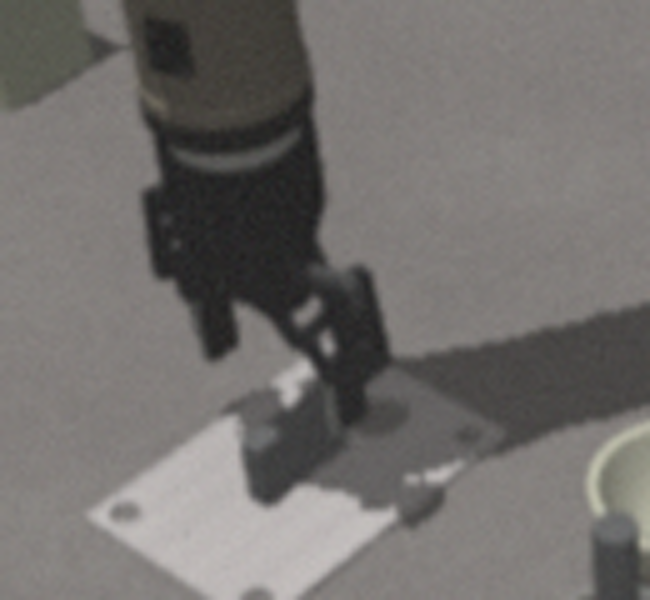

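The fingers straddle the rib (scene ~229,196). I'll descend the rest and close.

```bash
python3 -m pendant '0 0 0.8 0;0 0 0.8 0;0 0 0.8 0;0 0 0.5 0;0 0 0.2 0;0 0 0 0;0 0 0 0'>/dev/null;python3 st.py; python3 to.py .495 -.229 .015 87.8
```

```text
19.58 p [ 0.4967 -0.2297  0.0169] j [ 0.014  0.616  0.395  2.012 -0.388  0.613  2.201] z [-0.026   0.0044 -0.9997] tilt x,y tool deg [ 0.19 -1.5 ] jaw 87.74 F [-0.  -0.2 -0.3] g 0.0854
tcp [ 0.4967 -0.2297  0.0169] jaw 87.74 tilt 1.51 shift cm [ 0.06 -0.17  0.19] grip 0.0854 F [-0.  -0.2 -0.3] t 19.5833
turn about tool z -0.06
```

```bash
python3 -m pendant '0 -0.1 0.2 0;0 0 0 0;0 0 0 0;0 0 0 0;0 0 0 0;0 0 0 0;0 0 0 0;0 0 0 0' 255 90;python3 st.py; python3 -m pendant '0 0 0 0;0 0 0 0'>/dev/null;python3 st.py
```

```text
clock: 20.25
tcp_pos: [0.4963, -0.2298, 0.0159]
orientation: [-2.25, -2.164, 0.023]
contact_force: [-0.1, -0.5, -2.0]
grip_width: 0.0126
20.25 p [ 0.4963 -0.2298  0.0159] j [ 0.016  0.616  0.393  2.014 -0.39   0.609  2.204] z [-0.0242  0.0042 -0.9997] tilt x,y tool deg [ 0.18 -1.39] jaw 87.75 F [-0.1 -0.5 -2. ] g 0.0126
20.42 p [ 0.4963 -0.2298  0.0159] j [ 0.015  0.616  0.393  2.014 -0.39   0.609  2.204] z [-0.0242  0.004  -0.9997] tilt x,y tool deg [ 0.18 -1.39] jaw 87.75 F [-0.4 -0.9  0.6] g 0.0125
```

```bash
python3 -m pendant '0 0 -1 0;0 0 -1.5 0;0 0 -2 0;0 0 -2.5 0;0 0 -2.5 0;0 0 -2.5 0;0 0 -2.5 0;0 0 -2 0'>/dev/null;python3 st.py; python3 -m pendant '0 0 -2 0;0 0 -2 0;0 0 -1.5 0;0 0 0 0;0 0 0 0;0 0 0 0'>/dev/null;python3 st.py
python3 - <<'E'
from meas import *
g=grab("scene");cv2.imwrite("pics/g2.png",g["bgr"])
E
```

```text
21.08 p [ 0.4937 -0.2282  0.1843] j [-0.113  0.37   0.542  1.916 -0.22   0.958  2.064] z [-0.0417  0.0091 -0.9991] tilt x,y tool deg [ 0.42 -2.41] jaw 87.64 F [ 1.   0.2 -3.1] g 0.013
21.58 p [ 0.4946 -0.2293  0.2476] j [-0.142  0.293  0.569  1.852 -0.171  1.084  2.021] z [-0.0362  0.0094 -0.9993] tilt x,y tool deg [ 0.45 -2.1 ] jaw 87.51 F [ 0.4  0.2 -3. ] g 0.0123
```

View pics/g2.png

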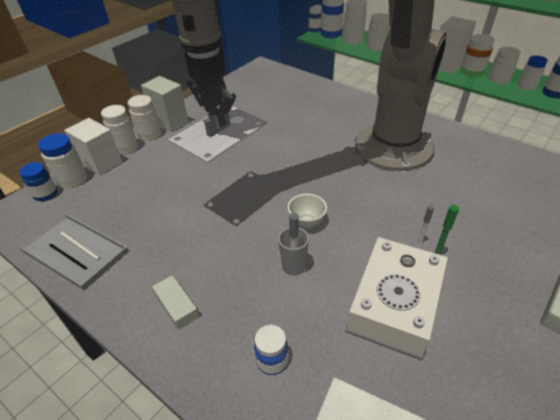

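```bash
python3 -m pendant '1 0 0 0;2 0 0 -1;3 0 0 -1;3 0 0 -1;3 0 0 -1;3 0.1 0 -1;3 0.2 0 -1;3 0.3 0 -1'>/dev/null;python3 st.py; python3 to.py .509 .268 .248 103.95
```

```text
22.3 p [ 0.4913 -0.014   0.2398] j [-0.47   0.2    0.438  1.96  -0.106  1.057  1.657] z [-0.0541  0.0059 -0.9985] tilt x,y tool deg [ 0.55 -3.07] jaw 93.93 F [ 0.7  0.3 -3.5] g 0.0129
tcp [ 0.4913 -0.014   0.2398] jaw 93.93 tilt 3.12 shift cm [28.02  3.66 -0.74] grip 0.0129 F [ 0.7  0.3 -3.5] t 22.3
turn about tool z -10.02
```

```bash
python3 -m pendant '3 0.4 -0.3 -1.2;3 0.4 -0.3 -1.2;3 0.4 -0.3 -1.2;3 0.5 0 -1.2;3 0.5 0 -1.2;3 0.5 0 -1.2;2 0.4 0 -1;1 0 0 0'>/dev/null;python3 st.py; python3 -m pendant '0 0 0 0;0 0 0 0;0 0 0 0'>/dev/null;python3 st.py; python3 to.py .509 .268 .248 103.95
```

```text
22.97 p [0.4831 0.2181 0.2413] j [-0.747  0.266  0.276  1.86  -0.119  1.09   1.381] z [-0.0705  0.0018 -0.9975] tilt x,y tool deg [ 1.02 -3.91] jaw 103.16 F [ 0.3 -0.1 -3.1] g 0.0126
23.22 p [0.4811 0.2186 0.2393] j [-0.75   0.268  0.275  1.862 -0.119  1.09   1.381] z [-0.0742 -0.0013 -0.9972] tilt x,y tool deg [ 0.91 -4.16] jaw 103.29 F [-0.   0.6 -4.4] g 0.0127
tcp [0.4811 0.2186 0.2393] jaw 103.29 tilt 4.26 shift cm [ 4.18  3.78 -1.08] grip 0.0127 F [-0.   0.6 -4.4] t 23.2167
turn about tool z -0.66
```

```bash
python3 -m pendant '1 0.5 -1 -0.3;1 0.5 -1 -0.3;1 0.5 -1 0;1 0.5 -1 0;0 0.5 -1 0;0 0 -1 0;0 0 0 0;0 0 0 0'>/dev/null;python3 st.py; python3 to.py .509 .268 .118 103.95
```

```text
23.88 p [0.5047 0.2457 0.2998] j [-0.771  0.274  0.282  1.711 -0.11   1.241  1.33 ] z [-0.0767 -0.0085 -0.997 ] tilt x,y tool deg [ 0.47 -4.4 ] jaw 102.38 F [-1.5  0.5 -3.5] g 0.0129
tcp [0.5047 0.2457 0.2998] jaw 102.38 tilt 4.42 shift cm [ 1.94  2.29 18.07] grip 0.0129 F [-1.5  0.5 -3.5] t 23.8833
turn about tool z -1.57
```

```bash
python3 -m pendant '0.5 0 2 -0.8;0.5 0 3 -0.8;0.5 0 3 0;0 0 2 0;0 0 0 0'>/dev/null;python3 st.py; python3 -m pendant '0 0 0 0;0 0 0 0;0 0 0 0; 0 0 0 0'>/dev/null;python3 st.py; python3 to.py .509 .268 .118 103.95
```

```text
24.3 p [0.4951 0.2538 0.1981] j [-0.768  0.359  0.255  1.841 -0.139  1.024  1.359] z [-0.0726 -0.0073 -0.9973] tilt x,y tool deg [ 0.57 -4.14] jaw 103.57 F [ 0.  -0.9 -4.1] g 0.0129
24.63 p [0.496  0.2517 0.2001] j [-0.767  0.357  0.258  1.839 -0.138  1.028  1.359] z [-0.0721 -0.0078 -0.9974] tilt x,y tool deg [ 0.53 -4.12] jaw 103.39 F [-0.4 -0.3 -3.2] g 0.0126
tcp [0.496  0.2517 0.2001] jaw 103.39 tilt 4.16 shift cm [1.21 2.23 8.08] grip 0.0126 F [-0.4 -0.3 -3.2] t 24.6333
turn about tool z -0.56
```

```bash
python3 -m pendant '0 0 -1 0;0 0 -1 0;0 0 -1 0;0 0 -1 0;0 0 -1 0;0 0 -1 0;0 0 0 0;0 0 0 0'>/dev/null;python3 st.py; python3 -m pendant '0 0 2 0;0 0 2 0;0 0 2 0;0 0 1.5 0;0 0 0 0;0 0 0 0;0 0 0 0'>/dev/null;python3 st.py
```

```text
25.3 p [0.5038 0.2531 0.273 ] j [-0.776  0.291  0.272  1.75  -0.116  1.169  1.341] z [-0.0627 -0.0013 -0.998 ] tilt x,y tool deg [ 0.76 -3.51] jaw 103.35 F [-0.   0.2 -3.8] g 0.0127
25.88 p [0.4988 0.2532 0.1956] j [-0.765  0.361  0.257  1.845 -0.142  1.007  1.362] z [-0.0627 -0.0012 -0.998 ] tilt x,y tool deg [ 0.77 -3.51] jaw 103.37 F [ 0.4 -0.4 -3.4] g 0.0126
```

```bash
for i in 1; do python3 -m pendant '0 0 -0.8 0;0 0 -0.8 0;0 0 -0.8 0;0 0 -0.8 0;0 0 -0.8 0;0 0 -0.8 0;0 0 -0.8 0;0 0 0 0'>/dev/null;python3 st.py; done; python3 -m pendant '0 0 2 0;0 0 2 0;0 0 2 0;0 0 1.5 0;0 0 0 0;0 0 0 0;0 0 0 0'>/dev/null;python3 st.py; python3 -m pendant '0 0 -0.8 0;0 0 -0.8 0;0 0 -0.8 0;0 0 -0.8 0;0 0 -0.8 0;0 0 -0.8 0;0 0 -0.8 0;0 0 0 0'>/dev/null;python3 st.py;python3 -m pendant '0 0 2 0;0 0 2 0;0 0 2 0;0 0 1.5 0;0 0 0 0;0 0 0 0;0 0 0 0'>/dev/null;python3 st.py
```

```text
26.55 p [0.5056 0.2544 0.2636] j [-0.775  0.297  0.271  1.764 -0.12   1.139  1.344] z [-0.0543  0.0045 -0.9985] tilt x,y tool deg [ 0.97 -2.97] jaw 103.34 F [ 1.3  0.2 -2.4] g 0.0124
27.13 p [0.5031 0.2557 0.1895] j [-0.763  0.367  0.255  1.85  -0.147  0.98   1.367] z [-0.0499  0.0077 -0.9987] tilt x,y tool deg [ 1.09 -2.68] jaw 103.35 F [ 0.4  0.  -3.5] g 0.0127
27.8 p [0.5092 0.2563 0.2578] j [-0.773  0.3    0.27   1.773 -0.124  1.111  1.347] z [-0.0413  0.0134 -0.9991] tilt x,y tool deg [ 1.29 -2.13] jaw 103.32 F [ 0.6 -0.1 -2.4] g 0.0128
28.38 p [0.5077 0.2583 0.1836] j [-0.76   0.374  0.253  1.855 -0.153  0.953  1.372] z [-0.037   0.0166 -0.9992] tilt x,y tool deg [ 1.42 -1.85] jaw 103.33 F [-0.3  0.6 -2.6] g 0.0128
```

```bash
python3 to.py .509 .268 .118 103.95; python3 - <<'E'
from meas import *
g=grab("scene");crop(g,"k1",330,160,150,190,3.1);f=grab("top");crop(f,"k2",60,140,190,190,3.1)
E
```

```text
tcp [0.5077 0.2583 0.1836] jaw 103.33 tilt 2.33 shift cm [0.75 0.57 6.57] grip 0.0128 F [-0.3  0.6 -2.6] t 28.3833
turn about tool z -0.62
```

View pics/k1.png

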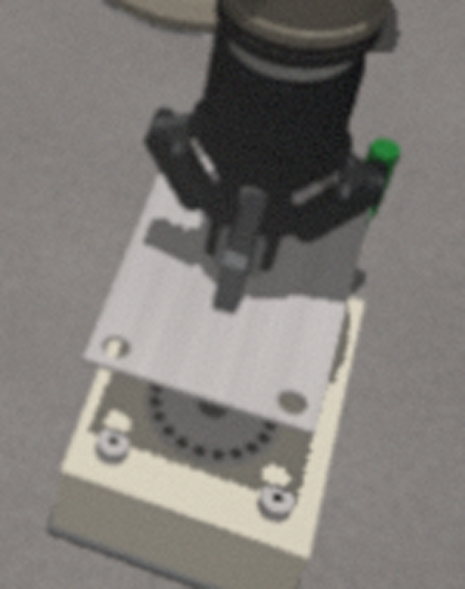

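View pics/k2.png

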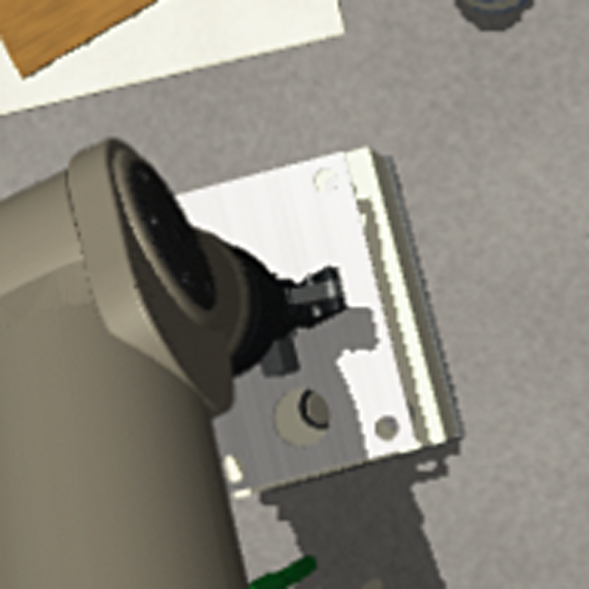

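```bash
python3 -m pendant '0.3 0.3 0.8 -0.6;0.3 0.2 1 0;0.1 0.1 1 0;0 0 1 0;0 0 0 0;0 0 0 0'>/dev/null;python3 st.py;  python3 to.py .509 .268 .118 103.95
```

```text
28.98 p [0.5129 0.2698 0.1444] j [-0.755  0.434  0.236  1.868 -0.173  0.874  1.39 ] z [-0.032   0.0202 -0.9993] tilt x,y tool deg [ 1.57 -1.49] jaw 104.03 F [ 0.4  0.5 -3.6] g 0.0122
tcp [0.5129 0.2698 0.1444] jaw 104.03 tilt 2.17 shift cm [-0.15 -0.35  2.65] grip 0.0122 F [ 0.4  0.5 -3.6] t 28.9833
turn about tool z 0.08
```

```bash
python3 -m pendant '-0.1 -0.3 0.6 0;0 0 0.6 0;0 0 0.5 0;0 0 0 0;0 0 0 0;0 0 0 0'>/dev/null;python3 st.py;  python3 to.py .509 .268 .118 103.95
python3 - <<'E'
from meas import *
g=grab("scene");cv2.imwrite("pics/ks.png",g["bgr"]);crop(g,"k3",330,180,150,170,3.5);f=grab("top");cv2.imwrite("pics/kt.png",f["bgr"]);crop(f,"k4",90,170,130,140,4)
E
```

```text
29.48 p [0.5091 0.2677 0.1254] j [-0.751  0.454  0.23   1.891 -0.181  0.834  1.396] z [-0.0328  0.0195 -0.9993] tilt x,y tool deg [ 1.54 -1.55] jaw 104.0 F [-0.7  0.4 -2. ] g 0.0126
tcp [0.5091 0.2677 0.1254] jaw 104.0 tilt 2.19 shift cm [0.01 0.02 0.74] grip 0.0126 F [-0.7  0.4 -2. ] t 29.4833
turn about tool z 0.05
```

View pics/k3.png

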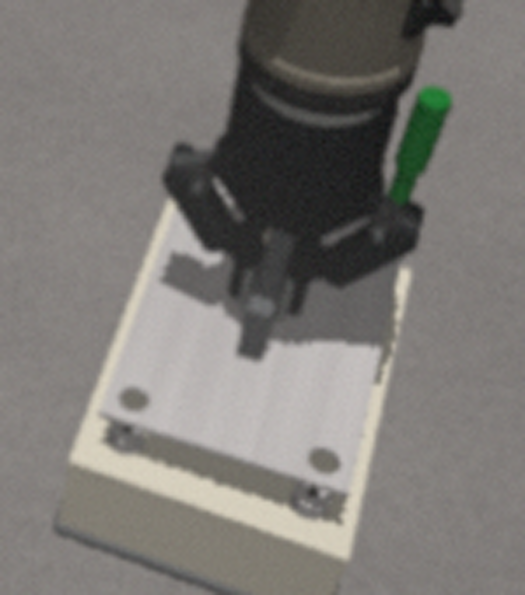

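View pics/k4.png

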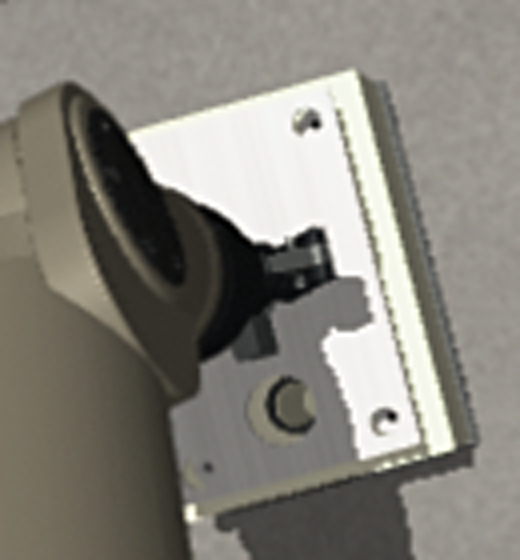

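```bash
python3 - <<'E'
import cv2,numpy as np
f=cv2.imread("pics/kt.png")
ps=[f[y-10:y+10,x-10:x+10] for x,y in((166,201),(186,275),(141,287))]+[f[252:292,140:180]]
ps=[cv2.resize(p,(380,380) if i==3 else (380,380),interpolation=cv2.INTER_NEAREST) for i,p in enumerate(ps)]
cv2.imwrite("pics/k5.png",cv2.resize(np.vstack([np.hstack(ps[:2]),np.hstack(ps[2:])]),(600,600)))
E
```

```text
(no output)
```

View pics/k5.png

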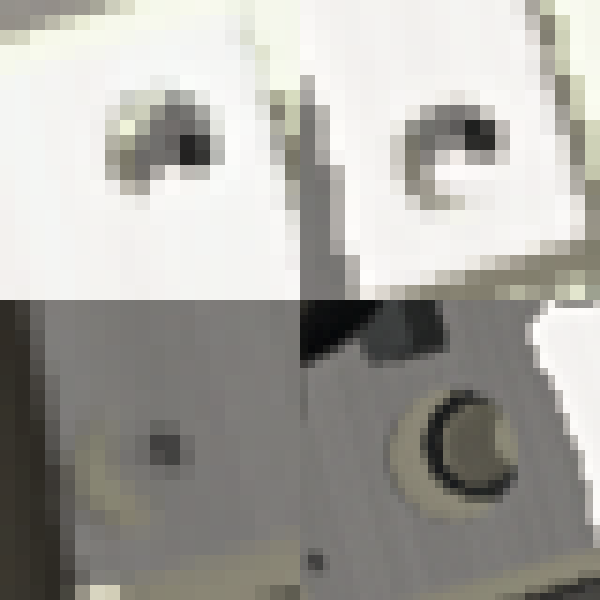

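```bash
cat > chk.py <<'E'
from meas import *
def run(f,uv,ids,z):
    mod=np.vstack([M,[[-.06,0]]])[ids]
    y,o,e=fit(mod,onz(f,uv,z)[:,:2]);c,s=np.cos(y),np.sin(y)
    R=np.array([[c,-s],[s,c]]);H=M@R.T+o
    return y,o,e,H
P,_=None,None
def posts(y,o):
    y=np.radians(y);R=np.array([[np.cos(y),-np.sin(y)],[np.sin(y),np.cos(y)]]);return M@R.T+o
E
python3 - <<'E'
from chk import *
f=grab("top")
y,o,e,H=run(f,[[166.5,200.4],[185.5,274.7],[139.5,287.5],[160,272]],[1,2,3,4],.1115)
print("top",np.degrees(y),o,(e*1e3).round(1),((H-posts(14.04,np.array([.51,.2678])))*1e3).round(1))
g=grab("scene")
G=cv2.imread("pics/ks.png")
a=np.array([[324,460],[133,398]])/3.5+[330,180]
W=onz(g,a,.1125)[:,:2]; print("scene holes0,1",W.round(4),"posts",posts(13.98,np.array([.5082,.2689]))[:2].round(4), np.linalg.norm(W[0]-W[1]))
E
```

```text
top 13.997815163869786 [0.50890153 0.26684067] [0.6 0.8 0.7 0.2] [[-1.  -1. ]
 [-1.1 -1. ]
 [-1.1 -0.9]
 [-1.1 -0.9]]
scene holes0,1 [[0.5712 0.3368]
 [0.5969 0.2397]] posts [[0.5738 0.3367]
 [0.5979 0.2397]] 0.10046495260322451
```

```bash
python3 -m pendant '0 0.1 0.3 0;0 0 0.3 0;0 0 0 0;0 0 0 0;0 0 0 0'>/dev/null;python3 st.py;  python3 to.py .5103 .2682 .118 104
```

```text
30.1 p [0.5106 0.2686 0.1196] j [-0.749  0.463  0.228  1.892 -0.185  0.822  1.4  ] z [-0.0312  0.0206 -0.9993] tilt x,y tool deg [ 1.58 -1.45] jaw 104.01 F [-0.4 -0.8 -3.6] g 0.0124
tcp [0.5106 0.2686 0.1196] jaw 104.01 tilt 2.14 shift cm [-0.03 -0.03  0.16] grip 0.0124 F [-0.4 -0.8 -3.6] t 30.1
turn about tool z 0.01
```

```bash
python3 -m pendant '0 0 0 0;0 0 0 0;0 0 0 0'>/dev/null;python3 st.py; python3 - <<'E'
from meas import *
f=grab("top");cv2.imwrite("pics/lt.png",f["bgr"])
ps=[f["bgr"][y-10:y+10,x-10:x+10] for x,y in((166,201),(186,275),(141,287))]+[f["bgr"][252:292,140:180]]
ps=[cv2.resize(p,(380,380),interpolation=cv2.INTER_NEAREST) for p in ps]
cv2.imwrite("pics/l5.png",cv2.resize(np.vstack([np.hstack(ps[:2]),np.hstack(ps[2:])]),(600,600)))
g=grab("scene");crop(g,"l3",240,140,240,210,3.3);a=cv2.imread("pics/l3.png");print(a.shape)
cv2.imwrite("pics/l3.png",cv2.resize(a,None,fx=.8,fy=.8))
E
```

```text
30.35 p [0.5106 0.2685 0.1195] j [-0.749  0.463  0.228  1.892 -0.185  0.822  1.4  ] z [-0.0313  0.0206 -0.9993] tilt x,y tool deg [ 1.58 -1.45] jaw 104.01 F [-0.8  0.4 -3.5] g 0.0127
(693, 792, 3)
```

View pics/l5.png

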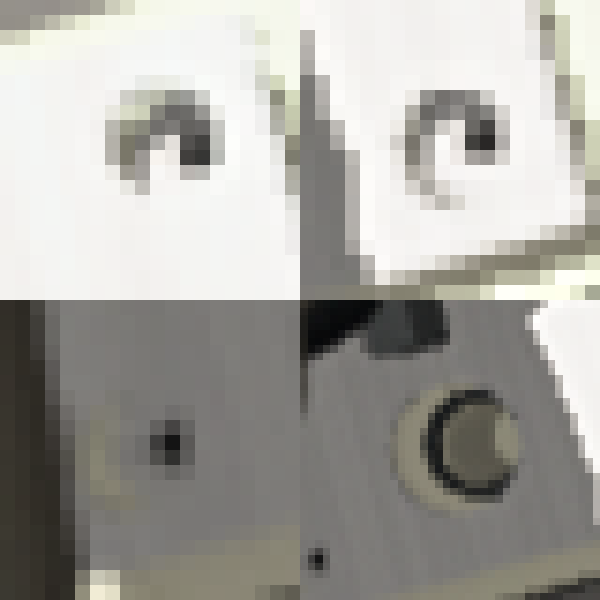

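View pics/l3.png

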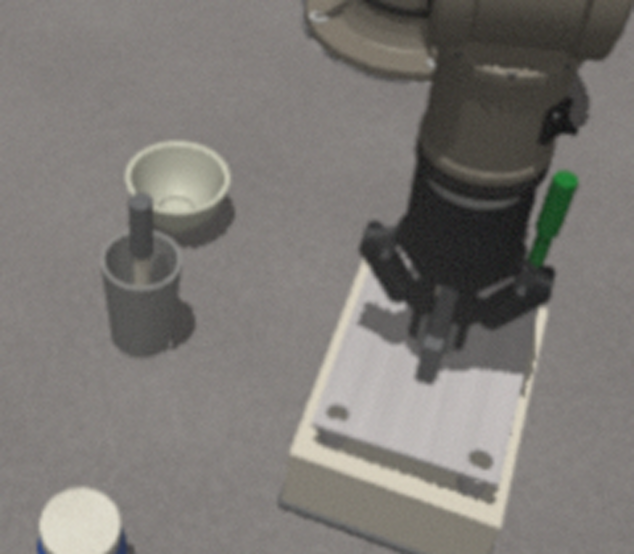

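```bash
python3 - <<'E'
from chk import *
f=grab("top")
y,o,e,H=run(f,[[166.5,200.2],[185.8,274.5],[140,286.6],[160.6,271.3]],[1,2,3,4],.1056)
print("top",np.degrees(y),o,(e*1e3).round(1),((H-posts(14.04,np.array([.51,.2678])))*1e3).round(1))
g=grab("scene")
a=np.array([[481,459],[337,412]])/(3.3*.8)+[240,140]
W=onz(g,a,.1066)[:,:2]; print("scene",((W-posts(13.98,np.array([.5082,.2689]))[:2])*1e3).round(1))
E
```

```text
top 14.094035087693157 [0.50978945 0.26757208] [0.6 0.7 1.  0.4] [[-0.3 -0.2]
 [-0.2 -0.1]
 [-0.1 -0.3]
 [-0.2 -0.3]]
scene [[-1.6  1.1]
 [ 0.   0.6]]
```

```bash
python3 - <<'E'
from h import *
f=grab("top");g=grab("scene")
print(tri(f,[[166.5,200.2]],g,np.array([[337,412]])/(3.3*.8)+[240,140]))
o=r.get_obs();print(o["clock"],o["tcp_pos"],o["grip_width"])
r.hand_in()
E
```

```text
[[0.59850617 0.23953641 0.10660111 0.0019218 ]]
30.65 [0.51056451 0.26855695 0.11955882] 0.012706234771534429
the job is handed in; nothing more can be done
```

I pulled the clearing rod out of the chute and stood it in the steel cup. I then picked up the cover by its rib and handed in at 30.7 s, still holding it over the machine. No verdict is given on hand-in.

**Last checks:**
- **Rod:** it stands upright in the cup, let go. The cup is upright too.
- **Screw holes:** the top view puts all four within about 0.4 mm sideways of their posts, and three of them are visible there. The scene view disagrees slightly, at 0.6 to 1.9 mm for holes 0 and 1. Both are inside the 5 mm limit.
- **Height:** the underside is about 16–17 mm above the posts, going by the arm's own pose. Triangulating hole 1 across the two views gave 106.6 mm above the bench, the same as the 106.6 mm that pose implies for the plate there. No contact with the posts was visible, and the measured load was only the plate's weight of about 3.5 N.
- **Level:** I put the tilt at about 1.4 degrees, worked out from the tool tilt since the grasp. I didn't measure the plate's tilt directly.
- **Bystanders:** nothing came near the mortar, jar or carton. The mortar and jar looked unmoved in the last picture, but I didn't measure any of the three again.

**Problem on the way:** the tool tilted a few degrees during fast moves. I brought it back down with a few slow lifts and quicker descents before the final placing.

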